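# Clamp a jar in its one-handed holder, unscrew the tight lid and hold it over the mouth

## Task

Open the glass jar of hazelnuts that stands loose in the one-handed jar holder: swing the holder's crank handle clockwise (seen from above) all the way to its locked mark, so that the jaws brace the jar, then take the tight steel lid by its edge and unscrew it counter-clockwise, only until its lugs come free of the thread, without the jar turning or lifting in the jaws. Lift the lid straight up and finish still holding it, level and still, one to three centimetres clear above the jar's mouth and centred over it, ready to go back on; leave the holder locked and the wooden bowl, the drinking glass and the brown bottle as they stand.

Things in the scene. Friction and masses are not known exactly. Their poses are not given: they have to be found in the camera images.
- holder: jar holder fixed to the worktop: grey foot 160 mm across, 12 mm high; grey hub wall 98 mm across (83 inside), top at 40 mm; the jar stands in it on a mat 15 mm above the worktop. Origin: centre of its underside, on the collar's axis; z up. White bar on hub and foot rim = locked mark, 52.7 degrees counter-clockwise from its x axis; white dot at 127.2 degrees = open
- collar (a joint): ribbed steel collar 142 mm across, captive round the hub, with an arm and crank handle. Rad, growing CLOCKWISE from above: 0 = arm at the dot (open), 1.30 = arm at the bar, on its end stop (locked). Starts near open, stays where left; from half way it stiffens as it presses three sprung rubber jaws on the jar: 5 to 9 N at the handle. No catch: swing it fully home
- handle (a point): point on the axis of the upright wooden crank handle, 66 mm above the worktop. The handle is a round post 16 to 18 mm thick, free from 30 to 82 mm above the worktop, 100 mm from the holder's axis; it rides with the collar on that circle and does not spin on its arm
- jar: round glass jar, 61 mm across, 82 mm high to its rim, neck 49 mm across; loose, about 0.35 kg. Origin: centre of its underside, 15 mm above the worktop; z up. Jaws grip it 20 to 48 mm above the worktop. With the collar open it stands up to 1.5 mm off the holder's axis and would turn with the lid; locked, it is centred and held. Three thread ramps round the neck
- lid: round steel twist-off lid, ribbed edge, 64 mm across, 16 mm high, 0.07 kg. Origin: centre of its lower edge, 71 mm above the jar's origin when screwed on (top 102 mm above the worktop); x axis then within 0.05 rad of the jar's. About 0.6 N m to start. Turned counter-clockwise from above it rises 1.5 mm; its lugs are free from 0.95 rad, and meet the next ramps at 1.45 rad
- jar_rim (a point): point on the jar's rim, 23 mm from the jar's axis along the jar's x axis, 97 mm above the worktop: it shows whether the jar turns or lifts. The screwed-on lid's lower edge lies 11 mm below the rim, so the lid clears the mouth only when raised more than that
- wooden_bowl: bystander: round wooden bowl 263 mm across, 90 mm high, origin under its centre
- drinking_glass: bystander: upturned drinking glass 73 mm across, 94 mm high, origin under its centre
- brown_bottle: bystander: small brown bottle with a white cap, 46 mm across, 85 mm high, origin under its centre
Mind the look-alikes: they are no part of the job. Several things have the shape of the lid; the one meant has the colours described above.

How it is judged:
On the way, in this order (a step that is already met when the one before it is completed fails the run):
1. the collar is turned to its locked mark while the lid is still screwed tight (value of joint collar above 1.22 rad and z of lid in the frame of jar below 0.074 m and angle between the x axis of lid and the x axis of jar, either way round below 0.3 rad), for 0.2 s.
2. with the jar braced, the lid is unscrewed until its lugs are free, still down on the neck (value of joint collar above 1.22 rad and angle between the x axis of lid and the x axis of jar, either way round above 0.75 rad and z of lid in the frame of jar below 0.078 m), for 0.1 s.
At the end, for the whole second after the job is handed in: The collar is locked (over 1.22 rad); the jar stands upright on the holder's mat, centred within 4 mm; the lid is held by the fingers alone, its lower edge 8 to 40 mm above the jar's rim, within 10 mm of the jar's axis, level within 0.12 rad and still (value of joint collar above 1.22 rad and angle between jar's own z axis and vertical below 0.06 rad and horizontal distance between jar and holder below 0.004 m and z of jar in the frame of holder below 0.019 m and z of lid in the frame of jar between 0.09 and 0.122 m and horizontal distance between lid and jar below 0.01 m and angle between lid's own z axis and vertical below 0.12 rad and linear speed of lid below 0.02 m/s and contact force between the fingers and lid above 1 N and contact force between lid and jar below 0.1 N and contact force between lid and holder below 0.1 N); the arm keeps its last pose, push and grip.
It fails at once if the jar turns or lifts in the holder (a point on its rim moves more than 8 mm) (distance of jar_rim from where it was at the start of the episode above 0.008 m).
It fails at once if the wooden bowl, the drinking glass or the brown bottle is moved more than 20 mm (distance of any of wooden_bowl, drinking_glass, brown_bottle from where it was at the start of the episode above 0.02 m).
It also fails if it takes over 51 s, if anything falls off the work surface, if the arm or the gripper's body presses on something with over 40 N, if the wrist force passes 120 N, or if a joint passes its speed limit or range.

## Robot

A 7-joint arm with a two-finger parallel gripper is mounted at the origin on a cart in front of the work surface, level with it; the furniture and walls round the work are solid. World frame = base frame: x ahead of the robot, y to its left, z up, the work surface at z = 0. Lengths are in m, angles in rad, forces in N, time in s.
With the tool pointing down it reaches from about 0.4 to 0.875 m from the base axis. Payload 19.3 kg.
Tool frame: the origin (TCP) lies on the mounting face of the last link; the fingertips stand 173 mm ahead of it and the grasp point (between the pads) lies 155 mm ahead of it (bot.grip_point_offset is the distance from the TCP to the grasp point, in m); z points along the fingers, y is the line along which they close (so a half turn about z gives the same grasp; the last joint's range is limited). The gripper opens to 85 mm and grips with 20 to 120 N. Pads are 22 mm wide; open, the fingers measure 114 mm over their backs; the gripper's body (76 mm by 85 mm) begins 54 mm behind the grasp point. The pads swing forward as they close: fully open they stand 13 mm farther back than shut.
Start: joints at [-1.405, 0.521, -0.036, 1.599, 0.021, 1.021, -0.113], TCP at [0.146, 0.608, 0.405] pointing down, gripper open.
Joint ranges: [-2.91, 2.91], [-0.3, 2.13], [-1.5, 1.42], [0.17, 2.43], [-1.26, 4.41], [0.16, 1.93], [-2.52, 2.52]. Speed limits (rad/s): [1.89, 1.89, 2.39, 2.39, 3.01, 3.01, 3.01].

## Interface

Orientations are given as [roll, pitch, yaw] about the fixed x, y, z axes, in that order (R = Rz(yaw) Ry(pitch) Rx(roll)).
In Python, from workcell import bot gives the robot as it stands.
- The arm moves only by the tool arm_command, never from a script. Its argument "deltas" is a list of rows, each a list of 3 entries, a list of its own where there are three numbers: the shift along the tool's x, y, z in cm, then the turn, a rotation vector about the tool's x, y, z in rad, then the finger opening in cm, from 0 to 8.54. In form: [[[tx, ty, tz], [rx, ry, rz], claw], ...]. A call has 1 to 20 rows; each row shifts and turns the commanded pose from where the row before left it, along the tool's axes as they then stand; what a row does not reach is not made up. A row lasts 1/10 s, in which the tool goes at most 50 mm and 8.59 degrees, less where a joint would pass 70% of its speed; a pose out of reach is approached as far as the arm can. A call with a gripper value outside its range is refused whole. The fingers move at their own pace and stop on an object; "newtons" is the grip in N (left out, the last holds). Time passes only in rows, so rows that do not move let the fingers close. It gives the time, the measured TCP pose, the force, the opening and the grip force at its end, in the units of the state.
- bot.observe(): the state, without advancing time (a new reading comes with each control period).
- bot.grab_frame(name): name is "scene" or "top" or "wrist"; returns a dict with "frame" (400x640x3 uint8, red, green, blue), "K" (3x3 intrinsics, pixels), "k1" (the pictures are not rectified: a ray, as slopes to the right and down, at radius r is drawn at 1 + k1 r^2 times it, then the intrinsics apply), "rvec" (rotation vector, rad) and "tvec" (3), from world to camera coordinates, as OpenCV has them; the wrist camera has in their place "T_tool_cam" (4x4, takes a point from camera to tool coordinates, whose origin is the TCP and whose axes are the flange's). Camera axes: x right, y down, z forward; pixel columns grow to the right and rows downward; lengths in m; the calibration is good to about 2 mm. A picture is of the moment at which its call begins: read the wrist's pose just before it. There is no depth.
- bot.job_done(): hands the job in; it is judged then, once.
Trained networks look in a picture, given as the dict that the camera call returned (one of the last four; its "shot" number tells which), for a name from the list of things; names that differ only in an ending like _2 or _b are one class to them, and where a whole thing is asked for, a point or a joint stands for the part that bears it (a point fixed in the world has none). Each returns a list of dicts, best first, with "p" (0 to 1); they miss things now and then, are a little off and sometimes report something else, mostly with a low value. They report only what shows in the picture. A call takes as long as a camera call. They do not tell look-alikes from the thing itself.
- bot.find_in(name, picture): "rect" ([left, top, width, height] in pixels, round what is visible of it).
- bot.mark_of(name, picture): "at" ([column, row] in pixels: a listed point, or the origin of a listed thing).
The state is a dict: "clock": time; "qpos": joint angles; "qd": joint speeds; "joint_efforts": joint torques, N m; "position": TCP position; "tool_rot": TCP orientation; "force": force on the tool from outside, world axes, zero at the start; "moment": the same for the moment, N m; "grip_width": finger opening in m; "finger_force": force on a finger pad.
Only numpy, scipy, OpenCV 4.12 (cv2) and the standard library are available. Lean on these libraries where they do the work, as an engineer would, in place of code of your own. Each camera call takes 0.05 s, during which the arm holds its last target. There are 200 camera calls.

## Working session

There is one attempt and no reset: what is moved stays moved. The work goes in short steps, Python scripts to look and compute and a tool call to move; the robot and the scene stay as the last step left them, time stands still between calls to the robot, and variables do not carry over. Pictures are saved under pics/ and viewed, at most 11 in all, crops included, and the job is handed in when it is done.

Besides the shell and the picture viewer there is one more tool, called in YAML: its name, and indented under it one key for each argument. arm_command: Moves the arm, as the interface text tells. Its arguments: {"type":"object","properties":{"deltas":{"type":"array","items":{"type":"array"}},"newtons":{"type":"number"}},"required":["deltas"]}

```bash
ls; mkdir -p pics; cat > h.py <<'E'
import numpy as np, cv2, json
from scipy.spatial.transform import Rotation as R
from workcell import bot
def cam(p,st=None):
    K=np.array(p["K"]);
    if "rvec" in p:
        Rc=R.from_rotvec(np.ravel(p["rvec"])).as_matrix();t=np.ravel(p["tvec"])
        return K,p["k1"],Rc.T,-Rc.T@t
    T=np.array(p["T_tool_cam"]);Rt=R.from_euler('xyz',st["tool_rot"]).as_matrix()
    return K,p["k1"],Rt@T[:3,:3],Rt@T[:3,3]+np.array(st["position"])
def ray(p,uv,st=None):
    K,k1,Rw,c=cam(p,st)
    s=cv2.undistortPoints(np.array([[uv]],float),K,np.array([k1,0,0,0,0.]))[0,0]
    d=Rw@np.array([s[0],s[1],1]);return c,d
def atz(p,uv,z,st=None):
    c,d=ray(p,uv,st);return c+d*(z-c[2])/d[2]
def proj(p,X,st=None):
    K,k1,Rw,c=cam(p,st);
    rv=R.from_matrix(Rw.T).as_rotvec()
    return cv2.projectPoints(np.atleast_2d(np.array(X,float)),rv,-Rw.T@c,K,np.array([k1,0,0,0,0.]))[0][:,0]
E
cat > a.py <<'E'
from h import *
st=bot.observe();print(st)
Z=dict(holder=0,handle=.066,jar=.015,lid=.086,jar_rim=.097,wooden_bowl=0,drinking_glass=0,brown_bottle=0)
P={}
for n in ["scene","top"]:
    p=bot.grab_frame(n);P[n]=p
    cv2.imwrite(f"pics/{n}0.png",p["frame"][:,:,::-1])
    print(n,p["K"],p["k1"],cam(p)[3])
    for k,z in Z.items():
        print(k,[(np.round(m["at"],1).tolist(),round(m["p"],2),np.round(atz(p,m["at"],z),3).tolist()) for m in bot.mark_of(k,p)[:4]],[(np.round(m["rect"]).tolist(),round(m["p"],2)) for m in bot.find_in(k,p)[:4]])
E
python3 a.py
```

```text
pics
{'clock': 0.0, 'qpos': array([-1.40520329,  0.5220117 , -0.03628874,  1.59999772,  0.02123317,
        1.02110628, -0.11280591]), 'qd': array([ 0.00030824,  0.00157063,  0.00095984,  0.00084514,  0.00265311,
       -0.00184947, -0.00117852]), 'joint_efforts': array([-9.95120390e-04, -9.27110624e+01,  1.97940677e+00, -3.69931626e+01,
        1.77298504e-02,  8.27784272e-03,  4.43123554e-05]), 'position': array([0.14602164, 0.60755976, 0.40413119]), 'tool_rot': array([-3.14046207e+00,  1.28831375e-04,  2.90576743e+00]), 'force': array([-0.27356515, -0.30713446, -0.24653914]), 'moment': array([-0.07642242,  0.05210546,  0.02259966]), 'finger_force': 0.0, 'grip_width': 0.08525196776297173}
scene [[367.21945597   0.         316.73151063]
 [  0.         367.21945597 202.2305105 ]
 [  0.           0.           1.        ]] 0.007623523022237664 [ 0.01789292 -0.31258214  0.76172924]
holder [([359.0, 247.2], 0.62, [0.547, -0.012, 0.0])] [([320.0, 217.0, 70.0, 60.0], 0.96), ([172.0, 128.0, 86.0, 63.0], 0.37)]
handle [([323.2, 220.7], 0.71, [0.512, 0.082, 0.066])] [([320.0, 217.0, 70.0, 51.
[... 921 characters left out ...]
19, 0.074, 0.066])] [([332.0, 171.0, 49.0, 45.0], 0.59), ([331.0, 170.0, 50.0, 49.0], 0.27)]
jar [([359.1, 193.4], 0.53, [0.542, -0.01, 0.015])] [([354.0, 194.0, 14.0, 8.0], 0.53)]
lid [([361.6, 186.9], 0.84, [0.546, -0.012, 0.086]), ([379.9, 243.9], 0.63, [0.361, -0.039, 0.086])] [([353.0, 176.0, 23.0, 24.0], 0.77)]
jar_rim [([357.4, 192.8], 0.38, [0.527, 0.006, 0.097])] [([353.0, 193.0, 14.0, 9.0], 0.61)]
wooden_bowl [([211.9, 222.1], 0.68, [0.515, 0.491, 0.0])] [([160.0, 178.0, 86.0, 88.0], 0.87)]
drinking_glass [([424.1, 208.7], 0.83, [0.464, -0.219, 0.0])] [([418.0, 194.0, 26.0, 28.0], 0.62)]
brown_bottle [([256.7, 178.4], 0.48, [0.645, 0.328, 0.0])] [([242.0, 165.0, 18.0, 23.0], 0.57)]
```

View pictures.

```bash
python3 - <<'E'
import cv2
a=cv2.imread('pics/scene0.png')[195:325,270:450];b=cv2.imread('pics/top0.png')[150:260,300:452]
cv2.imwrite('pics/c0.png',cv2.vconcat([cv2.resize(x,(420,300),interpolation=cv2.INTER_CUBIC) for x in (a,b)]))
E
```

```text
(no output)
```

View pics/scene0.png

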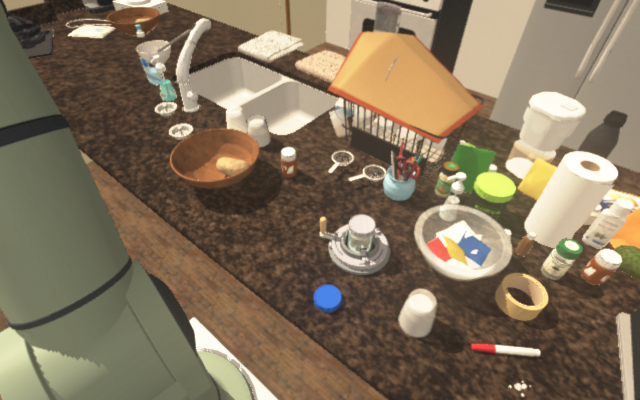

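View pics/c0.png

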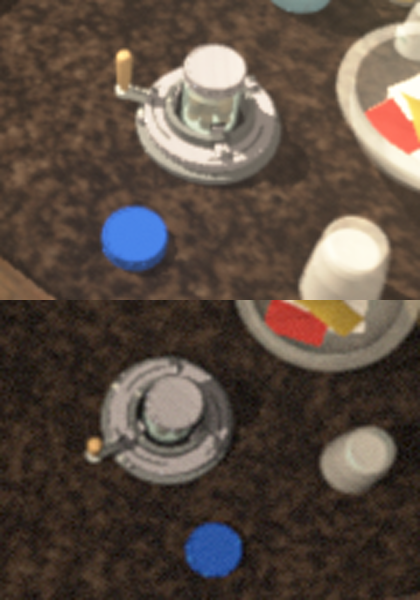

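The target is the steel lid on the jar, at scene (361,222) and top (362,187). The blue lid lying on the worktop, at scene (328,298) and top (378,250), is the look-alike: it is blue and not on a jar. The crop confirms this. The handle is at scene (323,222), near its open position.

I'm moving above the holder for a close view.

arm_command:
  deltas:
    - [[0, 0, 0], [0, 0, 0.13], 8.5]
    - [[0, 0, 0], [0, 0, 0.13], 8.5]
    - [[0, 0, 0], [0, 0, 0.13], 8.5]
    - [[0, 0, 0], [0, 0, 0.13], 8.5]
    - [[0, 0, 0], [0, 0, 0.13], 8.5]
    - [[0, 0, 0], [0, 0, 0.13], 8.5]
    - [[0, 0, 0], [0, 0, 0.13], 8.5]
    - [[0, 0, 0], [0, 0, 0.13], 8.5]

```text
clock: 2.5
position: [0.146, 0.6077, 0.4047]
tool_rot: [-3.142, -0.0, 1.86]
force: [0.3, 0.2, -0.2]
grip_width: 0.0852
finger_force: 0.0
```

arm_command:
  deltas:
    - [[-3.6, 0.9, 0], [0, 0, 0], 8.5]
    - [[-3.6, 0.9, 0], [0, 0, 0], 8.5]
    - [[-3.6, 0.9, 0], [0, 0, 0], 8.5]
    - [[-3.6, 0.9, 0], [0, 0, 0], 8.5]
    - [[-3.6, 0.9, 0], [0, 0, 0], 8.5]
    - [[-3.6, 0.9, 0], [0, 0, 0], 8.5]
    - [[-3.6, 0.9, 0], [0, 0, 0], 8.5]
    - [[-3.6, 0.9, 0], [0, 0, 0], 8.5]
    - [[-3.6, 0.9, 0], [0, 0, 0], 8.5]
    - [[-3.6, 0.9, 0], [0, 0, 0], 8.5]
    - [[-3.6, 0.9, 0], [0, 0, 0], 8.5]
    - [[-3.6, 0.9, 0], [0, 0, 0], 8.5]
    - [[-3.6, 0.9, 0], [0, 0, 0], 8.5]
    - [[-3.6, 0.9, 0], [0, 0, 0], 8.5]
    - [[-3.6, 0.9, 0], [0, 0, 0], 8.5]
    - [[-3.6, 0.9, 0], [0, 0, 0], 8.5]
    - [[-3.6, 0.9, 0], [0, 0, 0], 8.5]
    - [[-3.6, 0.9, 0], [0, 0, 0], 8.5]
    - [[0, 0, 0], [0, 0, 0], 8.5]
    - [[0, 0, 0], [0, 0, 0], 8.5]

```text
clock: 4.5
position: [0.4895, 0.0342, 0.4046]
tool_rot: [-3.141, 0.0, 1.864]
force: [-0.3, 0.0, 0.5]
grip_width: 0.085
finger_force: 0.0
```

```bash
cat > w.py <<'E'
from h import *
import sys
st=bot.observe();print(np.round(st["position"],4),np.round(st["tool_rot"],3),np.round(st["qpos"],2),np.round(st["force"],1),st["clock"])
p=bot.grab_frame("wrist");print(np.round(p["T_tool_cam"],3).tolist())
cv2.imwrite(sys.argv[1],p["frame"][:,:,::-1])
import pickle;pickle.dump((p,st),open('w.pkl','wb'))
Z=dict(holder=0,handle=.066,jar=.015,lid=.086,jar_rim=.097)
for k,z in Z.items():
    print(k,[(np.round(m["at"],1).tolist(),round(m["p"],2),np.round(atz(p,m["at"],z,st),4).tolist()) for m in bot.mark_of(k,p)[:3]],[(np.round(m["rect"]).tolist(),round(m["p"],2)) for m in bot.find_in(k,p)[:2]])
E
python3 w.py pics/w1.png
```

```text
[0.4895 0.0342 0.4046] [-3.141  0.     1.864] [-0.55  0.34  0.46  1.96 -0.19  0.88  0.3 ] [-0.3  0.   0.5] 4.5
[[0.001, -0.956, -0.294, 0.075], [1.0, 0.001, 0.001, -0.0], [-0.001, -0.294, 0.956, 0.031], [0.0, 0.0, 0.0, 1.0]]
holder [([346.0, 218.6], 0.54, [0.543, -0.0181, 0.0])] [([282.0, 129.0, 130.0, 145.0], 0.98)]
handle [([350.8, 142.3], 0.76, [0.5094, 0.0793, 0.066]), ([348.8, 231.2], 0.62, [0.5369, -0.0088, 0.066])] [([288.0, 129.0, 117.0, 144.0], 0.86)]
jar [([348.0, 216.5], 0.69, [0.5414, -0.0099, 0.015])] [([322.0, 196.0, 54.0, 36.0], 0.77)]
lid [([207.6, 199.3], 0.87, [0.3935, -0.0093, 0.086])] [([319.0, 216.0, 72.0, 67.0], 0.96), ([180.0, 174.0, 57.0, 61.0], 0.74)]
jar_rim [([344.4, 232.7], 0.65, [0.5265, 0.0001, 0.097])] [([324.0, 200.0, 50.0, 31.0], 0.63)]
```

View pics/w1.png

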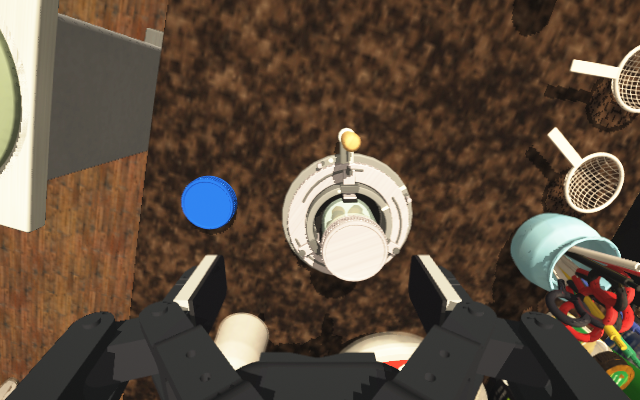

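The wrist view shows the steel lid at about (354,249), the handle top at about (351,141) and the blue look-alike at (208,203). The white marks should be checkable after the swing. I'll refine the lid, foot and handle positions next.

```bash
python3 - <<'E'
from h import *
import pickle
p,st=pickle.load(open('w.pkl','rb'))
for n,uv,z in [("lidtop",(354.5,249),.102),("foot",(347.3,216),.012),("handletop",(351,141.5),.082),("handlebase",(346,134),.03)]:
    print(n,np.round(atz(p,uv,z,st),4))
c=atz(p,(354.5,249),.102,st)
a=np.linspace(0,6.28,24)
def circ(cx,cy,r,z):return proj(p,[[cx+r*np.cos(t),cy+r*np.sin(t),z] for t in a],st)
im=p["frame"][:,:,::-1].copy()
H=np.array([.540,-.010])
for r,z,col,cc in [(.080,.012,(0,255,0),H),(.100,.082,(255,0,255),H),(.032,.102,(0,0,255),H)]:
    for q in circ(*cc,r,z): cv2.circle(im,(int(q[0]*8),int(q[1]*8)),6,col,-1,cv2.LINE_AA,3)
cv2.imwrite('pics/o1.png',cv2.resize(im[115:295,260:440],(600,600),interpolation=cv2.INTER_CUBIC))
E
```

```text
lidtop [ 0.5398 -0.011   0.102 ]
foot [ 0.541  -0.0105  0.012 ]
handletop [0.5072 0.0814 0.082 ]
handlebase [0.5066 0.0831 0.03  ]
```

View pics/o1.png

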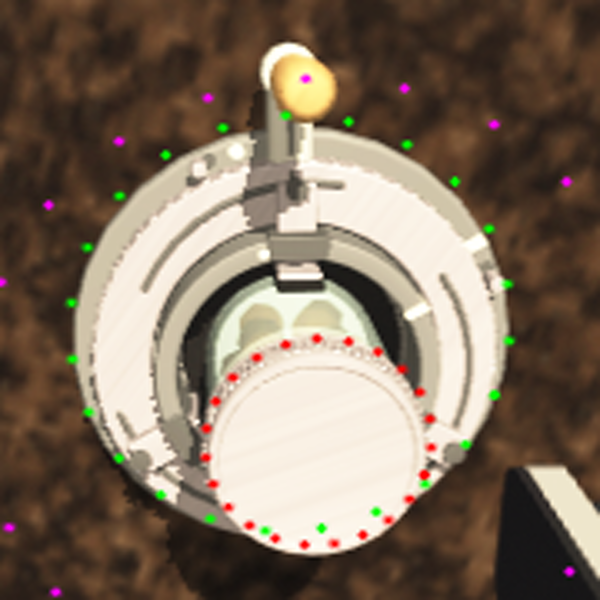

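```bash
python3 - <<'E'
from h import *
import pickle
p,st=pickle.load(open('w.pkl','rb'))
H=np.array([.540,-.0115])
for n,(u,v),z in [("dotrim",(235,152),.012),("barrim",(475,243),.012),("dothub",(263,255),.04),("barhub",(417,312),.04),("handle",(305,88),.082),("armbase",(285,65),.025)]:
    w=atz(p,(260+u*.3,115+v*.3),z,st)[:2]-H
    print(n,np.round(np.linalg.norm(w),4),np.round(np.degrees(np.arctan2(w[1],w[0])),1))
E
```

```text
dotrim 0.0712 123.1
barrim 0.0748 45.6
dothub 0.041 123.2
barhub 0.0448 42.9
handle 0.0986 109.2
armbase 0.0993 109.5
```

arm_command:
  deltas:
    - [[0, 0, 0], [0, 0, -0.04], 3.5]
    - [[1.3, 1.1, 1], [0, 0, 0], 3.5]
    - [[1.3, 1.1, 3], [0, 0, 0], 3.5]
    - [[1.3, 1.0, 3], [0, 0, 0], 3.5]
    - [[0, 0, 3], [0, 0, 0], 3.5]
    - [[0, 0, 3], [0, 0, 0], 3.5]
    - [[0, 0, 0], [0, 0, 0], 3.5]
    - [[0, 0, 0], [0, 0, 0], 3.5]

```text
clock: 5.85
position: [0.507, 0.0823, 0.2749]
tool_rot: [-3.141, 0.0, 1.905]
force: [0.6, 0.5, 0.1]
grip_width: 0.0348
finger_force: 0.0
```

```bash
python3 w.py pics/w2.png
```

```text
[0.507  0.0823 0.2749] [-3.141  0.     1.905] [-0.52  0.57  0.34  2.01 -0.31  0.61  0.36] [0.6 0.5 0.1] 5.85
[[0.001, -0.956, -0.294, 0.075], [1.0, 0.001, 0.001, -0.0], [-0.001, -0.294, 0.956, 0.031], [0.0, 0.0, 0.0, 1.0]]
holder [([319.7, 308.0], 0.83, [0.5427, -0.0144, 0.0])] [([235.0, 198.0, 173.0, 155.0], 0.69), ([283.0, 198.0, 72.0, 84.0], 0.64)]
handle [([317.7, 230.8], 0.64, [0.507, 0.0822, 0.066])] [([282.0, 197.0, 67.0, 82.0], 0.9)]
jar [([317.4, 316.2], 0.71, [0.5398, -0.0126, 0.015])] [([276.0, 292.0, 85.0, 62.0], 0.7), ([232.0, 200.0, 173.0, 154.0], 0.66)]
lid [([129.2, 277.2], 0.66, [0.4117, 0.0271, 0.086])] [([86.0, 246.0, 79.0, 81.0], 0.69), ([298.0, 353.0, 39.0, 7.0], 0.53)]
jar_rim [] []
```

View pics/w2.png

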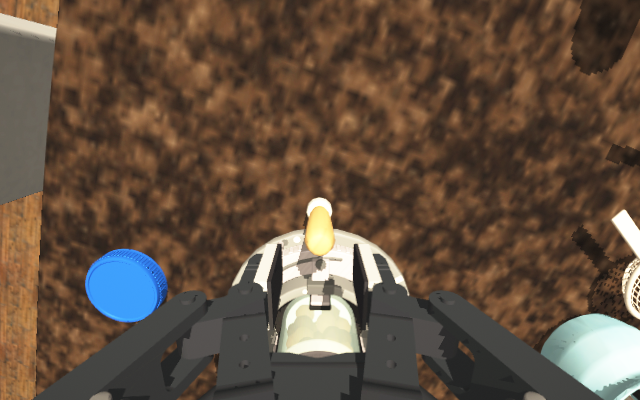

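The wrist view shows the handle at (319,232), centred between the fingers. Its measured position (0.507, 0.082) matches the TCP. I'm descending and narrowing the fingers round it.

arm_command:
  deltas:
    - [[0, 0, 2], [0, 0, 0], 3.5]
    - [[0, 0, 2], [0, 0, 0], 3.5]
    - [[0, 0, 1.3], [0, 0, 0], 3.5]
    - [[0, 0, 0], [0, 0, 0], 2.2]
    - [[0, 0, 0], [0, 0, 0], 2.2]
    - [[0, 0, 0], [0, 0, 0], 2.2]
  newtons: 20

```text
clock: 7.0
position: [0.5071, 0.0821, 0.2224]
tool_rot: [3.141, 0.0, 1.906]
force: [0.0, 0.5, 0.1]
grip_width: 0.0219
finger_force: 0.0
```

arm_command:
  deltas:
    - [[-0.025, 0.7, 0], [0, 0, 0.07], 2.2]
    - [[-0.025, 0.7, 0], [0, 0, 0.07], 2.2]
    - [[-0.025, 0.7, 0], [0, 0, 0.07], 2.2]
    - [[-0.025, 0.7, 0], [0, 0, 0.07], 2.2]
    - [[-0.025, 0.7, 0], [0, 0, 0.07], 2.2]
    - [[-0.025, 0.7, 0], [0, 0, 0.07], 2.2]
    - [[-0.025, 0.7, 0], [0, 0, 0.07], 2.2]
    - [[-0.025, 0.7, 0], [0, 0, 0.07], 2.2]
    - [[-0.025, 0.7, 0], [0, 0, 0.07], 2.2]
    - [[-0.025, 0.7, 0], [0, 0, 0.07], 2.2]
    - [[-0.025, 0.7, 0], [0, 0, 0.07], 2.2]
    - [[-0.025, 0.7, 0], [0, 0, 0.07], 2.2]
    - [[-0.025, 0.7, 0], [0, 0, 0.07], 2.2]
    - [[0, 0, 0], [0, 0, 0], 2.2]

```text
clock: 8.4
position: [0.5946, 0.0721, 0.2224]
tool_rot: [-3.141, -0.001, 0.994]
force: [-0.6, 0.5, 0.4]
grip_width: 0.0218
finger_force: 0.0
```

```bash
python3 w.py pics/w3.png
```

```text
[0.5946 0.0721 0.2224] [-3.141e+00 -1.000e-03  9.940e-01] [-0.58  0.81  0.54  1.82 -0.62  0.69 -0.26] [-0.6  0.5  0.4] 8.4
[[0.001, -0.956, -0.294, 0.074], [1.0, 0.001, 0.0, 0.0], [-0.0, -0.294, 0.956, 0.031], [0.0, 0.0, 0.0, 1.0]]
holder [([321.0, 348.3], 0.8, [0.5427, -0.0134, 0.0])] [([212.0, 223.0, 217.0, 165.0], 0.71), ([294.0, 339.0, 56.0, 18.0], 0.58)]
handle [([311.3, 276.6], 0.85, [0.5925, 0.0733, 0.066])] [([218.0, 224.0, 207.0, 162.0], 0.86)]
jar [([318.9, 364.1], 0.89, [0.5412, -0.0126, 0.015])] [([290.0, 341.0, 62.0, 16.0], 0.78)]
lid [] []
jar_rim [] [([290.0, 343.0, 61.0, 12.0], 0.82)]
```

View pics/w3.png

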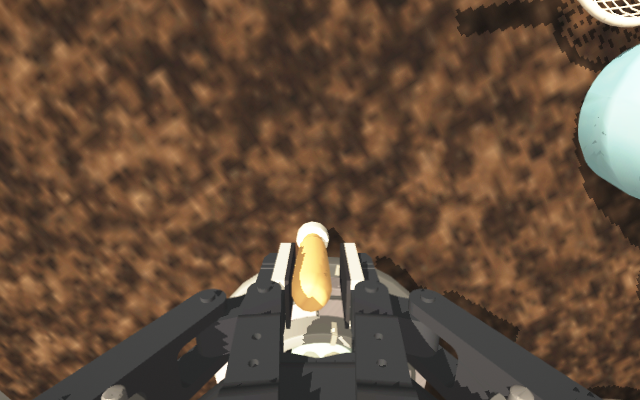

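The view shows the handle at (312,280) between the pads and riding with them. I'll push on to the stop.

arm_command:
  deltas:
    - [[-0.02, 0.6, 0], [0, 0, 0.06], 2.2]
    - [[-0.02, 0.6, 0], [0, 0, 0.06], 2.2]
    - [[-0.02, 0.6, 0], [0, 0, 0.06], 2.2]

```text
clock: 9.25
position: [0.608, 0.061, 0.2216]
tool_rot: [-3.139, 0.0, 0.814]
force: [-5.4, 4.9, 4.9]
grip_width: 0.0224
finger_force: 3.7
```

arm_command:
  deltas:
    - [[-0.01, 0.3, 0], [0, 0, 0.03], 2.2]
    - [[-0.01, 0.3, 0], [0, 0, 0.03], 2.2]

```text
clock: 9.45
position: [0.6113, 0.0579, 0.2214]
tool_rot: [-3.136, 0.001, 0.756]
force: [-23.7, 19.4, 20.6]
grip_width: 0.0223
finger_force: 14.9
```

arm_command:
  deltas:
    - [[0, -0.3, 0], [0, 0, 0], 3.5]
    - [[0, -0.1, 0], [0, 0, 0], 3.5]
    - [[0, 0, 0], [0, 0, 0], 3.5]
    - [[0, 0, -1], [0, 0, 0], 3.5]
    - [[0, 0, -3], [0, 0, 0], 3.5]
    - [[0, 0, -3], [0, 0, 0], 3.5]
    - [[0, 0, -3], [0, 0, 0], 8.5]
    - [[-1.5, 0, -3], [0, 0, 0], 8.5]
    - [[-2.5, 0, -3], [0, 0, 0], 8.5]
    - [[-1, 0, -2], [0, 0, 0], 8.5]
    - [[0, 0, 0], [0, 0, 0], 8.5]
    - [[0, 0, 0], [0, 0, 0], 8.5]

```text
clock: 10.65
position: [0.5733, 0.0248, 0.4023]
tool_rot: [3.141, -0.001, 0.756]
force: [0.4, 0.1, 0.0]
grip_width: 0.0846
finger_force: 0.0
```

```bash
python3 w.py pics/w4.png; cat > o.py <<'E'
from h import *
import pickle,sys
p,st=pickle.load(open('w.pkl','rb'))
im=p["frame"][:,:,::-1].copy()
H=np.array([.540,-.0128])
a=np.linspace(0,6.28,30)
for r,z,col in [(.080,.012,(0,255,0)),(.100,.082,(255,0,255)),(.032,.102,(0,0,255))]:
    for q in proj(p,[[H[0]+r*np.cos(t),H[1]+r*np.sin(t),z] for t in a],st): cv2.circle(im,(int(q[0]*8),int(q[1]*8)),6,col,-1,cv2.LINE_AA,3)
c=proj(p,[[*H,.06]],st)[0];x,y=int(c[0])-95,max(0,int(c[1])-95);y=min(y,210);print(x,y)
cv2.imwrite(sys.argv[1],cv2.resize(im[y:y+190,x:x+190],(600,600),interpolation=cv2.INTER_CUBIC))
E
python3 o.py pics/o4.png
```

```text
[0.5733 0.0248 0.4023] [ 3.141e+00 -1.000e-03  7.560e-01] [-0.69  0.57  0.8   1.77 -0.48  1.01 -0.51] [0.4 0.1 0. ] 10.65
[[0.001, -0.956, -0.294, 0.075], [1.0, 0.001, 0.0, 0.0], [0.0, -0.294, 0.956, 0.031], [0.0, 0.0, 0.0, 1.0]]
holder [] [([258.0, 118.0, 132.0, 148.0], 0.65)]
handle [([316.0, 129.5], 0.91, [0.6093, 0.0597, 0.066])] [([262.0, 117.0, 119.0, 148.0], 0.96)]
jar [([321.7, 210.7], 0.7, [0.5421, -0.0127, 0.015])] [([296.0, 186.0, 54.0, 29.0], 0.75)]
lid [([322.2, 237.9], 0.61, [0.5391, -0.0148, 0.086])] [([288.0, 209.0, 72.0, 66.0], 0.89), ([226.0, 285.0, 50.0, 52.0], 0.64)]
jar_rim [] [([295.0, 190.0, 53.0, 28.0], 0.73)]
226 131
```

View pics/o4.png

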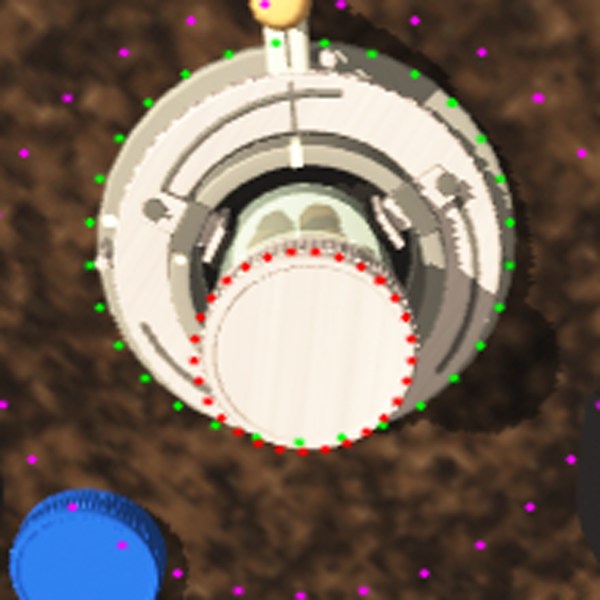

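```bash
python3 - <<'E'
from h import *
import pickle
p,st=pickle.load(open('w.pkl','rb'))
H=np.array([.5407,-.0133])
for n,(u,v),z in [("barhub",(296,152),.04),("dothub",(180,260),.04),("dotrim",(109,220),.012),("slit",(292,95),.03),("handletop",(280,3),.082)]:
    w=atz(p,(226+u/3.158,131+v/3.158),z,st)[:2]-H
    print(n,np.round(np.linalg.norm(w),4),np.round(np.degrees(np.arctan2(w[1],w[0])),1))
print(np.array([np.cos(.756),np.sin(.756)])@(H-st["position"][:2]),np.array([np.sin(.756),-np.cos(.756)])@(H-st["position"][:2]))
E
```

```text
barhub 0.0458 46.0
dothub 0.0433 124.1
dotrim 0.0733 123.2
slit 0.0636 46.5
handletop 0.0994 47.5
-0.04984382953644362 0.005322355675966901
```

The hub bar at crop (296,152) lines up with the arm slit at (292,100), at 46 to 47°. With the 30 N stop reaction, the collar is locked. The lid centre is near (0.541, −0.013), so I'm moving over it and down.

arm_command:
  deltas:
    - [[-1.5, 0.2, 0], [0, 0, 0], 8.5]
    - [[-2.0, 0.2, 1], [0, 0, 0], 8.5]
    - [[-1.5, 0.1, 3], [0, 0, 0], 8.5]
    - [[0, 0, 3], [0, 0, 0], 8.5]
    - [[0, 0, 2], [0, 0, 0], 8.5]
    - [[0, 0, 1], [0, 0, 0], 8.5]
    - [[0, 0, 0], [0, 0, 0], 8.5]
    - [[0, 0, 0], [0, 0, 0], 8.5]

```text
clock: 12.0
position: [0.5405, -0.0136, 0.3025]
tool_rot: [3.141, -0.0, 0.755]
force: [-0.3, -0.2, -0.1]
grip_width: 0.085
finger_force: 0.0
```

```bash
python3 w.py pics/w5.png
```

```text
[ 0.5405 -0.0136  0.3025] [ 3.141 -0.     0.755] [-0.57  0.64  0.7   1.94 -0.59  0.77 -0.35] [-0.3 -0.2 -0.1] 12.0
[[0.001, -0.956, -0.294, 0.075], [1.0, 0.001, 0.0, 0.0], [0.0, -0.294, 0.956, 0.031], [0.0, 0.0, 0.0, 1.0]]
holder [] []
handle [([304.1, 61.1], 0.6, [0.607, 0.0594, 0.066])] [([262.0, 181.0, 112.0, 103.0], 0.68)]
jar [] [([283.0, 160.0, 71.0, 28.0], 0.96)]
lid [([317.3, 230.3], 0.72, [0.5388, -0.0159, 0.086]), ([223.8, 318.3], 0.72, [0.4458, -0.014, 0.086])] [([209.0, 294.0, 52.0, 69.0], 0.96), ([262.0, 180.0, 114.0, 105.0], 0.82)]
jar_rim [] [([264.0, 180.0, 112.0, 104.0], 0.69), ([282.0, 162.0, 69.0, 24.0], 0.67)]
```

View pics/w5.png

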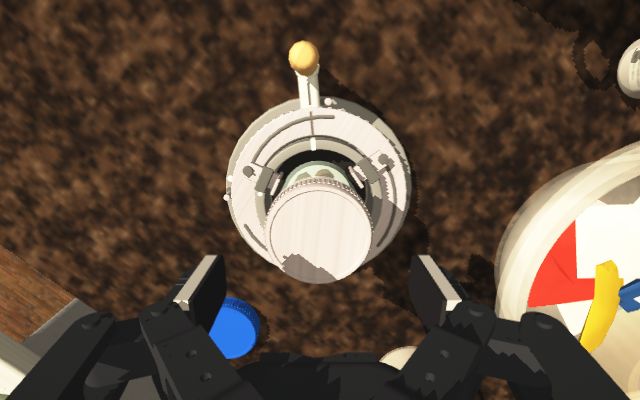

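```bash
python3 - <<'E'
from h import *
import pickle
p,st=pickle.load(open('w.pkl','rb'))
for uv,z in [((319,234),.102),((500,250),.08),((500,250),.04),((235,318),.03)]:
    w=atz(p,uv,z,st)[:2]; d=w-st["position"][:2]
    print(np.round(w,4),"tool xy",np.round([np.cos(.755)*d[0]+np.sin(.755)*d[1],np.sin(.755)*d[0]-np.cos(.755)*d[1]],4))
E
```

```text
[ 0.5426 -0.0136] tool xy [0.0016 0.0015]
[ 0.6109 -0.1172] tool xy [-0.0198  0.1237]
[ 0.6142 -0.1494] tool xy [-0.0394  0.1494]
[ 0.4082 -0.0367] tool xy [-0.1121 -0.0739]
```

The view shows the lid top centred at (319,234), within 2 mm of the tool axis, and the bowl is clear. I'm descending and gripping.

arm_command:
  deltas:
    - [[0.1, 0.1, 2], [0, 0, 0], 8.5]
    - [[0, 0, 2], [0, 0, 0], 8.5]
    - [[0, 0, 1.2], [0, 0, 0], 8.5]
    - [[0, 0, 0.6], [0, 0, 0], 8.5]
    - [[0, 0, 0], [0, 0, 0], 8.5]
    - [[0, 0, 0], [0, 0, 0], 7.2]
  newtons: 30

```text
clock: 13.15
position: [0.5419, -0.0135, 0.2442]
tool_rot: [3.141, -0.0, 0.755]
force: [0.5, -0.4, 0.2]
grip_width: 0.0729
finger_force: 0.0
```

arm_command:
  deltas:
    - [[0, 0, 0], [0, 0, 0], 6.0]
    - [[0, 0, 0], [0, 0, 0], 6.0]
    - [[0, 0, 0], [0, 0, 0], 6.0]
    - [[0, 0, 0], [0, 0, 0], 6.0]
  newtons: 30

```text
clock: 13.55
position: [0.5418, -0.0133, 0.2446]
tool_rot: [3.141, -0.001, 0.756]
force: [-3.4, 0.6, 8.3]
grip_width: 0.0637
finger_force: 30.8
```

arm_command:
  deltas:
    - [[0, 0, 0], [0, 0, 0], 5.5]
    - [[0, 0, 0], [0, 0, 0], 5.5]
    - [[0, 0, 0], [0, 0, 0], 5.5]
    - [[0, 0, -0.01], [0, 0, -0.08], 5.5]
    - [[0, 0, -0.01], [0, 0, -0.08], 5.5]
    - [[0, 0, -0.01], [0, 0, -0.08], 5.5]
    - [[0, 0, -0.01], [0, 0, -0.08], 5.5]
  newtons: 80

```text
clock: 14.25
position: [0.5423, -0.0134, 0.2454]
tool_rot: [3.14, -0.001, 1.079]
force: [-1.3, 0.2, 12.4]
grip_width: 0.0628
finger_force: 84.1
```

```bash
python3 w.py pics/w6.png; python3 -c "
from workcell import bot
s=bot.observe();print(s['moment'],s['force'],s['finger_force'])"
```

```text
[ 0.5423 -0.0134  0.2454] [ 3.140e+00 -1.000e-03  1.079e+00] [-0.45  0.7   0.53  1.96 -0.58  0.63 -0.05] [-1.3  0.2 12.4] 14.25
[[0.001, -0.956, -0.294, 0.074], [1.0, 0.001, 0.0, 0.0], [-0.0, -0.294, 0.956, 0.031], [0.0, 0.0, 0.0, 1.0]]
holder [] [([198.0, 24.0, 236.0, 238.0], 0.59)]
handle [([370.2, 51.0], 0.59, [0.6084, 0.0603, 0.066])] [([204.0, 24.0, 220.0, 238.0], 0.95)]
jar [([314.5, 217.3], 0.78, [0.5418, -0.012, 0.015])] []
lid [([316.0, 280.1], 0.73, [0.5405, -0.0167, 0.086])] [([238.0, 212.0, 154.0, 146.0], 0.71)]
jar_rim [] [([264.0, 179.0, 100.0, 52.0], 0.87)]
[0.0635079  0.2745629  0.10494899] [ 0.01488203 -0.34133862 12.55784083] 84.36504324898124
```

View pics/w6.png

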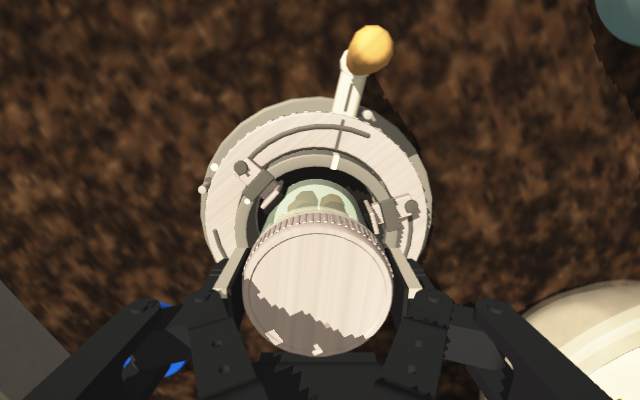

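The lid is held centred at (318,285) and turning with the tool, and the handle is still at the bar. I'm continuing the unscrewing.

arm_command:
  deltas:
    - [[0, 0, -0.02], [0, 0, -0.08], 5.5]
    - [[0, 0, -0.02], [0, 0, -0.08], 5.5]
    - [[0, 0, -0.02], [0, 0, -0.08], 5.5]
    - [[0, 0, -0.01], [0, 0, -0.08], 5.5]
    - [[0, 0, -0.01], [0, 0, -0.08], 5.5]
    - [[0, 0, -0.01], [0, 0, -0.08], 5.5]
    - [[0, 0, -0.01], [0, 0, -0.08], 5.5]
    - [[0, 0, -0.01], [0, 0, -0.08], 5.5]
    - [[0, 0, -0.01], [0, 0, -0.08], 5.5]
    - [[0, 0, 0], [0, 0, -0.08], 5.5]
    - [[0, 0, 0], [0, 0, -0.03], 5.5]
    - [[0, 0, 0], [0, 0, 0], 5.5]
    - [[0, 0, 0], [0, 0, 0], 5.5]

```text
clock: 16.1
position: [0.5418, -0.0132, 0.2461]
tool_rot: [3.141, -0.0, 1.906]
force: [-2.7, 1.7, 5.6]
grip_width: 0.0626
finger_force: 85.7
```

```bash
python3 w.py pics/w7.png; python3 -c "
from workcell import bot
s=bot.observe();print(s['moment'],s['force'],s['finger_force'])"
```

```text
[ 0.5418 -0.0132  0.2461] [ 3.141 -0.     1.906] [-0.3   0.65  0.31  1.95 -0.33  0.59  0.56] [-2.7  1.7  5.6] 16.1
[[0.001, -0.956, -0.294, 0.075], [1.0, 0.001, 0.001, -0.0], [-0.001, -0.294, 0.956, 0.031], [0.0, 0.0, 0.0, 1.0]]
holder [] [([200.0, 95.0, 329.0, 165.0], 0.55)]
handle [([497.7, 162.6], 0.92, [0.6082, 0.06, 0.066])] [([206.0, 110.0, 321.0, 149.0], 0.9)]
jar [([312.8, 218.2], 0.76, [0.5391, -0.0144, 0.015])] [([263.0, 179.0, 102.0, 49.0], 0.66)]
lid [([81.1, 175.1], 0.95, [0.4319, -0.0032, 0.086]), ([316.9, 279.3], 0.58, [0.5429, -0.017, 0.086])] [([18.0, 128.0, 107.0, 102.0], 0.66), ([207.0, 108.0, 322.0, 156.0], 0.28)]
jar_rim [] [([261.0, 182.0, 109.0, 50.0], 0.89)]
[0.29291627 0.53840172 0.04085815] [-1.19737959  1.69138309  5.23104809] 85.70076584815979
```

View pics/w7.png

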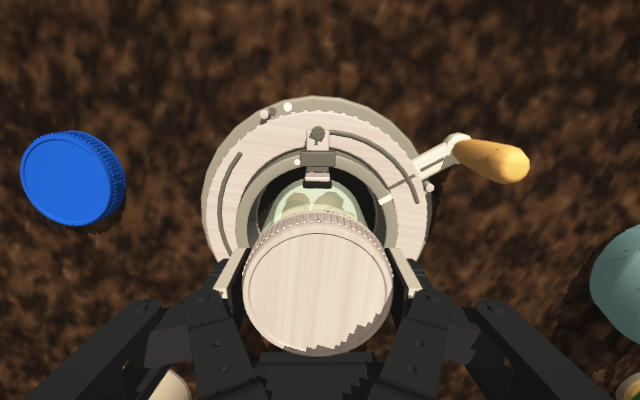

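The handle is still at the bar and the lid has turned with the tool: its brushed grain kept its direction in the image. I'll start the lift gently.

arm_command:
  deltas:
    - [[0, 0, -0.1], [0, 0, 0], 5.5]
    - [[0, 0, -0.1], [0, 0, 0], 5.5]
    - [[0, 0, 0], [0, 0, 0], 5.5]

```text
clock: 16.95
position: [0.5417, -0.0133, 0.2476]
tool_rot: [3.141, 0.0, 1.906]
force: [-0.7, 0.5, 0.0]
grip_width: 0.0625
finger_force: 87.2
```

Force went to zero with no pull-down, so the lid is free. I'm lifting the rest.

arm_command:
  deltas:
    - [[0, 0, -0.3], [0, 0, 0], 5.5]
    - [[0, 0, -0.4], [0, 0, 0], 5.5]
    - [[0, 0, -0.5], [0, 0, 0], 5.5]
    - [[0, 0, -0.6], [0, 0, 0], 5.5]
    - [[0, 0, -0.6], [0, 0, 0], 5.5]
    - [[0, 0, -0.4], [0, 0, 0], 5.5]
    - [[0, 0, -0.2], [0, 0, 0], 5.5]
    - [[0, 0, 0], [0, 0, 0], 5.5]
    - [[0, 0, 0], [0, 0, 0], 5.5]
    - [[0, 0, 0], [0, 0, 0], 5.5]
    - [[0, 0, 0], [0, 0, 0], 5.5]
    - [[0, 0, 0], [0, 0, 0], 5.5]

```text
clock: 18.15
position: [0.5417, -0.0133, 0.2772]
tool_rot: [-3.141, -0.0, 1.906]
force: [-0.4, 0.1, -0.4]
grip_width: 0.0629
finger_force: 87.2
```

```bash
python3 w.py pics/w8.png; python3 - <<'E'
from h import *
p=bot.grab_frame("scene");a=p["frame"][180:300,290:430,::-1]
b=cv2.imread('pics/w8.png')
cv2.imwrite('pics/e8.png',cv2.vconcat([cv2.resize(a,(480,300),interpolation=cv2.INTER_CUBIC),cv2.resize(b,(480,300))]))
for k in ["jar","lid","wooden_bowl","drinking_glass","brown_bottle"]:print(k,[m["at"] for m in bot.mark_of(k,p)[:2]])
E
```

```text
[ 0.5417 -0.0133  0.2772] [-3.141 -0.     1.906] [-0.33  0.6   0.33  1.94 -0.31  0.66  0.54] [-0.4  0.1 -0.4] 18.15
[[0.001, -0.956, -0.294, 0.075], [1.0, 0.001, 0.001, -0.0], [-0.001, -0.294, 0.956, 0.031], [0.0, 0.0, 0.0, 1.0]]
holder [] [([216.0, 94.0, 280.0, 154.0], 0.6)]
handle [([469.7, 149.3], 0.83, [0.6077, 0.0617, 0.066])] [([222.0, 106.0, 268.0, 141.0], 0.65)]
jar [([314.3, 202.5], 0.75, [0.5391, -0.0132, 0.015])] [([264.0, 164.0, 106.0, 63.0], 0.76)]
lid [([316.3, 277.6], 0.89, [0.5481, -0.034, 0.086]), ([108.0, 164.2], 0.8, [0.4242, -0.0073, 0.086])] [([56.0, 126.0, 92.0, 91.0], 0.95), ([222.0, 107.0, 272.0, 142.0], 0.62)]
jar_rim [([300.7, 215.0], 0.95, [0.527, 0.0032, 0.097])] [([264.0, 170.0, 104.0, 58.0], 0.82)]
jar [[358.5, 244.2]]
lid [[328.6, 298.5], [362.5, 218.7]]
wooden_bowl [[219.4, 172.9]]
drinking_glass [[416.6, 326.0], [221.9, 174.0]]
brown_bottle [[288.3, 170.1]]
```

View pics/e8.png

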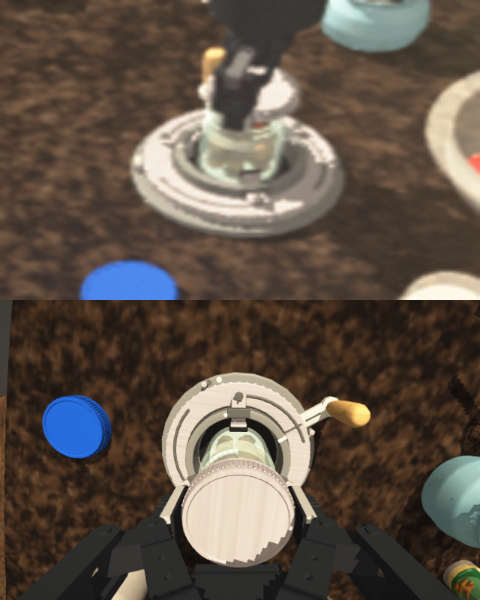

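The lid is held level above the open jar, about 33 mm above where it sat (22 mm above the rim). The jar is upright in the jaws and the handle is at the bar. The bystanders have not moved. I'm handing in.

```bash
python3 -c "
from workcell import bot
print(bot.job_done())"
```

```text
the job is handed in; nothing more can be done
None
```

The job is handed in, though no verdict came back: the holder is locked, and the steel lid is unscrewed and held level about 2 cm above the jar's mouth, with the jar and the bystanders where they stood.

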